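Shunt a bar into the stock bay behind the post

ROBOT

A 6-joint arm with a two-finger parallel gripper is mounted at the origin on a cart in front of the work surface, level with it; the furniture and walls round the work are solid. World frame = base frame: x ahead of the robot, y to its left, z up, the work surface at z = 0. Lengths are in mm, angles in rad, forces in N, time in s.
With the tool pointing down it reaches from about 350 to 775 mm from the base axis. Payload 7.3 kg.
Tool frame: the origin (TCP) lies between the finger pads; the fingertips stand 14 mm ahead of it and the grasp point (between the pads) lies 5 mm behind it; z points along the fingers, y is the line along which they close (so a half turn about z gives the same grasp; the last joint's range is limited). The gripper opens to 92 mm and grips with 3 to 60 N. Pads are 19 mm wide; open, the fingers measure 130 mm over their backs; the gripper's body (75 mm by 190 mm) begins 47 mm behind the grasp point.
Start: joints at [-1.383, 0.342, 1.524, -0, 1.275, -0.146], TCP at [172.031, -496.033, 240.741] pointing down, gripper open.
Joint ranges: [-2.53, 2.53], [-0.77, 2.02], [0.04, 2.7], [-1, 4.14], [0.28, 2.66], [-3.11, 3.11]. Speed limits (rad/s): [2.57, 2.57, 3.14, 3.14, 3.14, 3.14].

INTERFACE

Orientations are given as [roll, pitch, yaw] about the fixed x, y, z axes, in that order (R = Rz(yaw) Ry(pitch) Rx(roll)).
In Python, from plant import get_obs, cams, close_job gives the robot as it stands. The module is installed in compiled form; this text tells all that it offers.
- The arm moves only by the shell command python3 -m creep 'ROWS'. ROWS is JSON, a list of rows, each an object of numbers: "hand": the opening, from 0 (shut) to 1 (fully open); "tx", "ty", "tz": the shift along the tool's x, y, z in m; "spin": the turn about the tool's z in degrees. In form: [{"hand": .., "tx": .., "ty": .., "tz": .., "spin": ..}, ...]. A call has 1 to 5 rows; each row shifts and turns the commanded pose from where the row before left it, along the tool's axes as they then stand; what a row does not reach is not made up. A row lasts 1/8 s, in which the tool goes at most 62.5 mm and 10.7 degrees, less where a joint would pass 70% of its speed; a pose out of reach is approached as far as the arm can. A call is refused whole if a number of a shift passes 0.0625 or a number of a turn 10.7, either way. A call with a gripper value outside its range is refused whole. The fingers move at their own pace and stop on an object; the grip force is fixed at half the most. Time passes only in rows, so rows that do not move let the fingers close. It gives the time, the measured TCP pose, the force, the opening and the grip force at its end, in the units of the state.
- get_obs(): the state, without advancing time (a new reading comes with each control period).
- cams.capture(name): name is "side" or "top"; returns a dict with "color" (420x560x3 uint8, red, green, blue), "K" (3x3 intrinsics, pixels), "k1" (the pictures are not rectified: a ray, as slopes to the right and down, at radius r is drawn at 1 + k1 r^2 times it, then the intrinsics apply), "R" (3x3) and "t" (3): a world point X has camera coordinates R X + t. Camera axes: x right, y down, z forward; pixel columns grow to the right and rows downward; lengths in mm; the calibration is good to about 2 mm. A picture is of the moment at which its call begins. There is no depth.
- close_job(): hands the job in; it is judged then, once.
The state is a dict: "time": time; "joint_positions": joint angles; "dq": joint speeds; "tau": joint torques, N m; "tool_pos": TCP position; "tcp_rot": TCP orientation; "contact_force": force on the tool from outside, world axes, zero at the start; "moment": the same for the moment, N m; "grip_width": finger opening in mm; "finger_force": force on a finger pad.
Only numpy, scipy, OpenCV 4.12 (cv2) and the standard library are available. Lean on these libraries where they do the work, as an engineer would, in place of code of your own. Each camera call takes 0.05 s, during which the arm holds its last target. There are 200 camera calls.

TASK

Put the length of rectangular steel tube away in the stock bay by pushing only: it cannot go straight in because of the upright post, so push one end to angle it in behind the post, then push the other end round until the bar lies flat against the back fence, between the two end cheeks. Use the fingertips or the outside of the fingers, keep the bar sliding on the bench and never lift or carry it, and leave the other tools where they lie.

Things in the scene. Friction and masses are not known exactly. Their poses are not given: they have to be found in the camera images.
- bar_center (a point): the bar: a loose, bright rectangular steel tube, 200 mm long, 28 mm wide, 20 mm high, about 0.3 kg, flat on the bench in front of the bay, roughly parallel to the fence. This point is its centre, 10 mm above the bench. y axis along its length, x across its width, z up; the two ends are alike. Toward the robot a fixed vice, 127 mm high, fills x 0.23 to 0.385, y -0.21 to -0.07 m (world): keep the hand clear of it.
- bay: fixed dark steel bay: a fence 30 mm high with an end cheek at each side, open to the robot. Origin on the bench, middle of the fence's front face; x square to the fence, away from the robot, y along the fence. Cheeks' inner faces at y = +112 and -112 mm; cheeks 6 mm thick, 30 mm high, reaching out to x = -55 mm; low screw flanges (4 mm) outside them and behind the fence.
- post: fixed upright round steel pin, 18 mm in diameter, 46 mm high; origin on its axis at bench level. In the bay's frame it stands at x = -65 mm and either y = +78 or y = -78 mm: 56 mm clear between it and the fence, 181 mm to the far cheek's face. The empty socket at the other side is flush and obstructs nothing.
- v_block_1: bystander, loose, to be left alone: a small steel vee block, 46x44x36 mm, beside the +y cheek; origin at the middle of its underside
- parallel_strip: bystander, loose, to be left alone: a ground steel strip, 11x120x19 mm, beside the -y cheek; origin at the middle of its underside
- layout_ink: bystander, loose, to be left alone: a blue ink bottle with a black cap, 41 mm across, 72 mm high; origin at the middle of its underside
- oilstone: bystander, loose, to be left alone: a dark oilstone, 40x125x22 mm; origin at the middle of its underside
- centre_punch: bystander, loose, to be left alone: a steel centre punch, 105 mm long, 10 mm thick; origin at the middle of its underside
- brush: bystander, loose, to be left alone: a flat brush with a wooden handle, 39x184x12 mm; origin at the middle of its underside

How it is judged (in metres and radians):
At the end, for the whole second after the job is handed in: The bar lies flat on the bench at rest inside the bay behind the post, between the cheeks: its length within 0.05 rad of the fence, its back face within 6 mm of the fence at its middle, its centre within 16 mm of the bay's middle along the fence (x of bar_center in the frame of bay above -0.02 m and y of bar_center in the frame of bay between -0.016 and 0.016 m and angle between the y axis of bar_center and the y axis of bay, either way round below 0.05 rad and height (world z) of bar_center below 0.013 m and angle between bar_center's own z axis and vertical below 0.06 rad and linear speed of bar below 0.01 m/s); the robot touches nothing.
It fails at once if the bar is lifted or tipped off the bench (height (world z) of bar_center above 0.02 m or angle between bar_center's own z axis and vertical above 0.2 rad).
It fails at once if another tool on the bench is pushed away or taken (moved more than 25 mm) (distance of any of v_block_1, parallel_strip, layout_ink, oilstone, centre_punch, brush from where it was at the start of the episode above 0.025 m).
It also fails if it takes over 72 s, if anything falls off the work surface, if the arm or the gripper's body presses on something with over 40 N, if the wrist force passes 120 N, or if a joint passes its speed limit or range.

## Working session

There is one attempt and no reset: what is moved stays moved. The work goes in short steps, Python scripts to look and compute and a shell command to move; the robot and the scene stay as the last step left them, time stands still between calls to the robot, and variables do not carry over. Pictures are saved under pics/ and viewed, at most 10 in all, crops included, and the job is handed in when it is done.

```bash
mkdir -p pics; cat > h.py <<'E'
import numpy as np, cv2
from plant import get_obs, cams
def cap(n,f=None):
    c=cams.capture(n)
    if f: cv2.imwrite('pics/'+f,c['color'][:,:,::-1])
    return c
def px2w(c,uv,z):
    K,R,t=np.array(c['K']),np.array(c['R']),np.array(c['t'])
    x=(uv[0]-K[0,2])/K[0,0]; y=(uv[1]-K[1,2])/K[1,1]
    rd=np.hypot(x,y); r=rd
    for _ in range(30): r=rd/(1+c['k1']*r*r)
    s=r/rd if rd>0 else 1
    d=R.T@np.array([x*s,y*s,1]); o=-R.T@t
    return o+d*(z-o[2])/d[2]
def w2px(c,X):
    K,R,t=np.array(c['K']),np.array(c['R']),np.array(c['t'])
    p=R@np.array(X,float)+t; a=p[:2]/p[2]; a=a*(1+c['k1']*(a@a))
    return K[0,0]*a[0]+K[0,2],K[1,1]*a[1]+K[1,2]
E
python3 - <<'E'
from h import *
import pickle
for n in('top','side'):
    c=cap(n,n+'0.png'); pickle.dump(c,open(n+'.pkl','wb'))
    print(n,c['K'],c['k1'],-np.array(c['R']).T@c['t'])
print(get_obs())
E
```

```text
top [[393.3034691    0.         277.59718517]
 [  0.         393.3034691  205.71822479]
 [  0.           0.           1.        ]] -0.10638867261916604 [ 450.01198508  -65.7099774  1022.67490776]
side [[407.02265068   0.         282.82357709]
 [  0.         407.02265068 210.13205635]
 [  0.           0.           1.        ]] -0.08870035236470634 [ 354.42193195 -942.00842618  778.22185305]
{'time': 0.1, 'joint_positions': array([-1.38300783e+00,  3.42629222e-01,  1.52490835e+00,  2.88270576e-05,
        1.27535620e+00, -1.46014695e-01]), 'dq': array([ 0.00034012, -0.00226692, -0.00235654, -0.00051041,  0.00214973,
        0.00155268]), 'tau': array([ 1.94572960e-03, -4.32005703e+01, -2.44694549e+01,  7.19447667e-02,
        5.26295300e-02, -3.39239284e-05]), 'tool_pos': array([ 171.97084005, -495.69201915,  240.13138326]), 'tcp_rot': array([-3.14030939e+00, -2.16581948e-04,  3.33794638e-01]), 'contact_force': array([-1.02854515, -0.71386997, -0.15554218]), 'moment': array([0.00911443, 0.03502796, 0.01101866]), 'finger_force': 0.0, 'grip_width': 91.67562845430363}
```

View pics/top0.png

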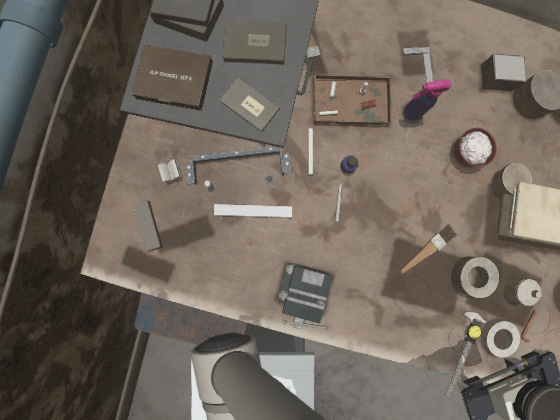

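View pics/side0.png

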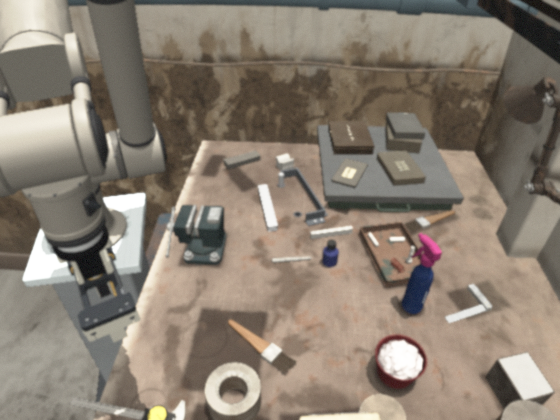

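The top view shows the bay at (190–290, 150–180), the post near (207,184) on the +y side, the bar from (214,210) to (292,212), and the vice at (305,293). I'll enlarge the bay area.

```bash
python3 - <<'E'
import cv2
im=cv2.imread('pics/top0.png')[135:245,130:360-20]
cv2.imwrite('pics/crop0.png',cv2.resize(im,None,fx=3.8,fy=3.8,interpolation=cv2.INTER_CUBIC))
E
```

```text
(no output)
```

View pics/crop0.png

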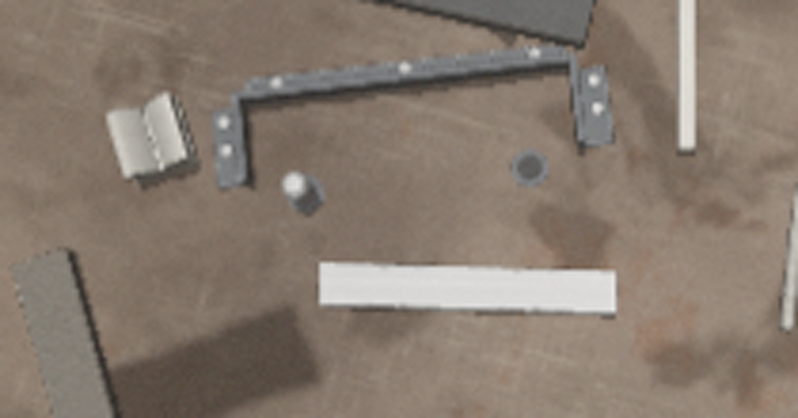

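```bash
cat >> h.py <<'E'
def frame(bo,yaw): # bay: origin, x axis dir yaw
    c,s=np.cos(yaw),np.sin(yaw); return np.array([[c,-s],[s,c]])
E
python3 - <<'E'
from h import *
import pickle
c=pickle.load(open('top.pkl','rb'))
def P(u,v,z): 
    w=px2w(c,(130+u/3.8,135+v/3.8),z); return w.round(1)
for n,u,v,z in [('fL',245,98,30),('fR',570,65,30),('cL',246,183,30),('cR',580,147,30),('post',295,184,46),('sock',529,167,0),('b1',320,263,20),('b2',319,304,20),('b3',615,313,20),('b4',615,271,20),('vb',150,135,30),('vb_cor',195,160,30),('oilTR',70,248,22),('oilBR',118,418,22),('strip',686,150,19),('punch',788,325,8),('box',585,42,20)]: print(n,P(u,v,z))
f=(P(245,98,30)+P(570,65,30))/2; d=P(245,98,30)-P(570,65,30); print(f,np.linalg.norm(d))
yaw=np.arctan2(-d[0],d[1]); print('yaw',yaw)
R=frame(0,yaw)
for n,u,v,z in [('post',295,184,46),('sock',529,167,0),('cL',246,183,30),('cR',580,147,30)]: print(n,R.T@(P(u,v,z)-f)[:2])
print(np.mean([P(320,263,20),P(319,304,20),P(615,313,20),P(615,271,20)],0))
E
```

```text
fL [646.8 149.4  30. ]
fR [669.1 -70.6  30. ]
cL [588.7 147.4  30. ]
cR [613.1 -77.3  30. ]
post [585.7 111.3  46. ]
sock [604.  -42.4   0. ]
b1 [535.6  98.1  20. ]
b2 [507.8  98.4  20. ]
b3 [ 502.1 -101.    20. ]
b4 [ 530.4 -101.    20. ]
vb [621.6 214.   30. ]
vb_cor [604.4 182.6  30. ]
oilTR [545.4 269.6  22. ]
oilBR [430.4 233.6  22. ]
strip [ 613.  -149.4   19. ]
punch [ 494.6 -219.2    8. ]
box [687.3 -80.8  20. ]
[657.95  39.4   30.  ] 221.12731626825303
yaw 0.10101860442277803
post [-64.6307758   78.81963791]
sock [-61.92423546 -75.942291  ]
cL [-58.00549754 114.43305796]
cR [ -56.39018377 -111.58207596]
[518.975  -1.375  20.   ]
```

```bash
python3 -m creep '[{"tx":0.038,"ty":-0.0305},{"tx":0.038,"ty":-0.0305},{"tx":0.038,"ty":-0.0305},{"tx":0.038,"ty":-0.0305},{"tx":0.038,"ty":-0.0305}]'
python3 -m creep '[{"tx":0.038,"ty":-0.0305},{"tx":0.038,"ty":-0.0305},{"tx":0.038,"ty":-0.0305},{"tx":0.038,"ty":-0.0305},{"tx":0.038,"ty":-0.0305}]'
python3 -m creep '[{"tx":0.038,"ty":-0.0305},{"tx":0.038,"ty":-0.0305},{"spin":10.3},{"spin":10.3},{"tx":0}]'
```

```text
invalid input at $[0]: expected keys hand, tx, ty, tz, spin
invalid input at $[0]: expected keys hand, tx, ty, tz, spin
invalid input at $[0]: expected keys hand, tx, ty, tz, spin
```

```bash
python3 -m creep '[{"hand":1,"tx":0.038,"ty":-0.0305,"tz":0,"spin":0},{"hand":1,"tx":0.038,"ty":-0.0305,"tz":0,"spin":0},{"hand":1,"tx":0.038,"ty":-0.0305,"tz":0,"spin":0},{"hand":1,"tx":0.038,"ty":-0.0305,"tz":0,"spin":0},{"hand":1,"tx":0.038,"ty":-0.0305,"tz":0,"spin":0}]'
python3 -m creep '[{"hand":1,"tx":0.038,"ty":-0.0305,"tz":0,"spin":0},{"hand":1,"tx":0.038,"ty":-0.0305,"tz":0,"spin":0},{"hand":1,"tx":0.038,"ty":-0.0305,"tz":0,"spin":0},{"hand":1,"tx":0.038,"ty":-0.0305,"tz":0,"spin":0},{"hand":1,"tx":0.038,"ty":-0.0305,"tz":0,"spin":0}]'
python3 -m creep '[{"hand":1,"tx":0.038,"ty":-0.0305,"tz":0,"spin":0},{"hand":1,"tx":0.038,"ty":-0.0305,"tz":0,"spin":0},{"hand":1,"tx":0,"ty":0,"tz":0,"spin":10.3},{"hand":1,"tx":0,"ty":0,"tz":0,"spin":10.3},{"hand":1,"tx":0,"ty":0,"tz":0,"spin":0}]'
```

```text
time: 0.72
tool_pos: [302.1, -288.2, 240.5]
tcp_rot: [-3.141, -0.0, 0.333]
contact_force: [0.2, -0.1, 0.6]
grip_width: 91.7
finger_force: 0.0
time: 1.35
tool_pos: [431.6, -81.8, 240.6]
tcp_rot: [3.142, 0.0, 0.334]
contact_force: [0.5, 0.0, -0.2]
grip_width: 91.9
finger_force: 0.0
time: 1.98
tool_pos: [482.8, -0.7, 240.3]
tcp_rot: [-3.142, 0.001, -0.024]
contact_force: [-0.0, -0.1, 0.3]
grip_width: 91.7
finger_force: 0.0
```

```bash
python3 -m creep '[{"hand":1,"tx":-0.005,"ty":0,"tz":0.06,"spin":0},{"hand":1,"tx":0,"ty":0,"tz":0.06,"spin":0},{"hand":1,"tx":0,"ty":0,"tz":0.05,"spin":0},{"hand":1,"tx":0,"ty":0,"tz":0.03,"spin":0},{"hand":1,"tx":0,"ty":0,"tz":0.018,"spin":0}]'
python3 -m creep '[{"hand":1,"tx":0.008,"ty":0,"tz":0,"spin":0},{"hand":1,"tx":0.005,"ty":0,"tz":0,"spin":0},{"hand":1,"tx":0,"ty":0,"tz":0,"spin":0}]'
python3 -c "
from h import *
cap('top','t1.png');im=cv2.imread('pics/t1.png')[135:245,130:340];cv2.imwrite('pics/t1c.png',cv2.resize(im,None,fx=3.8,fy=3.8))"
```

```text
time: 2.6
tool_pos: [477.0, -0.8, 20.9]
tcp_rot: [-3.141, 0.003, -0.022]
contact_force: [-0.8, -0.6, 0.4]
grip_width: 91.8
finger_force: 0.0
time: 2.98
tool_pos: [492.3, -1.3, 23.7]
tcp_rot: [3.141, -0.003, -0.025]
contact_force: [0.0, 0.9, -0.1]
grip_width: 91.7
finger_force: 0.0
```

View pics/t1c.png

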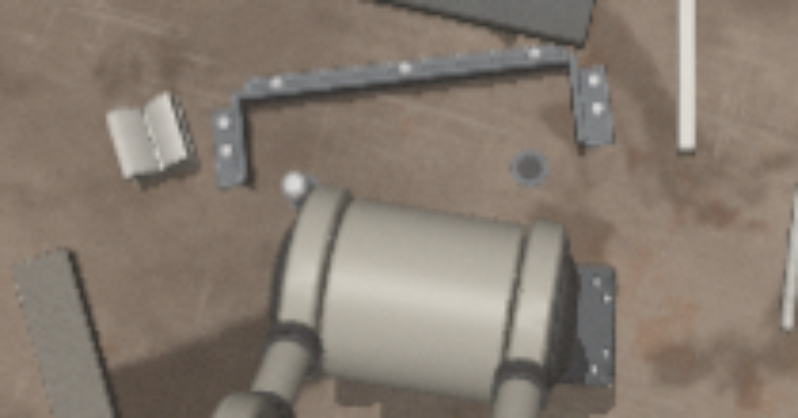

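```bash
python3 -m creep '[{"hand":1,"tx":0.004,"ty":0,"tz":0.002,"spin":0},{"hand":1,"tx":0.004,"ty":0,"tz":0,"spin":2.6},{"hand":1,"tx":0.004,"ty":0,"tz":0,"spin":2.6},{"hand":1,"tx":0.004,"ty":0,"tz":0,"spin":2.6},{"hand":1,"tx":0.004,"ty":0,"tz":0,"spin":2.6}]'
python3 -c "
from h import *
cap('side','s1.png');im=cv2.imread('pics/s1.png')[130:250,190:390];cv2.imwrite('pics/s1c.png',cv2.resize(im,None,fx=4,fy=4))"
```

```text
time: 3.65
tool_pos: [510.4, -2.4, 20.7]
tcp_rot: [3.142, 0.001, -0.208]
contact_force: [-1.6, 1.1, 2.0]
grip_width: 92.1
finger_force: 1.0
```

View pics/s1c.png

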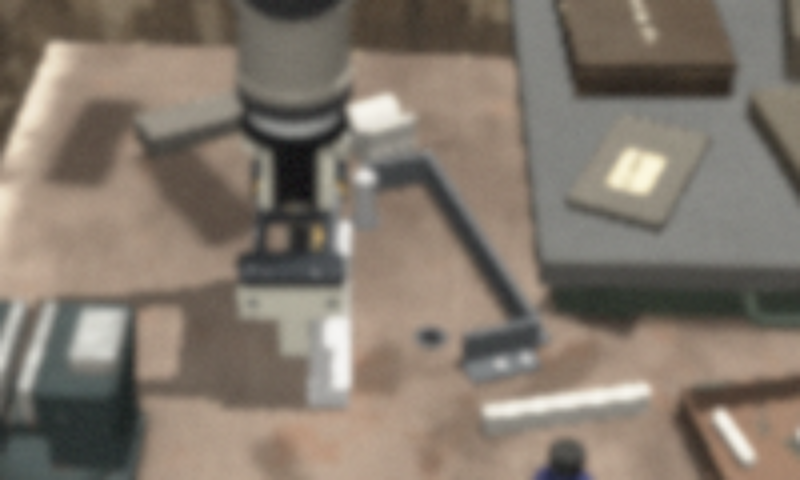

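```bash
python3 -c "
from h import *
c=cams.capture('side')
for u,v,z in[(350,222,20),(349,388,20),(314,388,20),(348,405,0),(310,405,0),(365,175,46)]: print(u,v,px2w(c,(190+u/4,130+v/4),z).round(1))"
```

```text
350 222 [569.5  83.6  20. ]
349 388 [ 528.9 -109.8   20. ]
314 388 [ 504.9 -105.    20. ]
348 405 [ 529.2 -105.5    0. ]
310 405 [ 502.8 -100.2    0. ]
365 175 [586.7 108.6  46. ]
```

```bash
python3 -m creep '[{"hand":1,"tx":0.004,"ty":0,"tz":0,"spin":2.6},{"hand":1,"tx":0.004,"ty":0,"tz":0,"spin":2.6},{"hand":1,"tx":0.004,"ty":0,"tz":0,"spin":2.6},{"hand":1,"tx":0.004,"ty":0,"tz":0,"spin":2.6},{"hand":1,"tx":0.002,"ty":0,"tz":0,"spin":0}]'
python3 -c "
from h import *
cap('side','s2.png');im=cv2.imread('pics/s2.png')[130:250,190:390];cv2.imwrite('pics/s2c.png',cv2.resize(im,None,fx=4,fy=4))"
```

```text
time: 4.38
tool_pos: [527.7, -7.6, 20.6]
tcp_rot: [3.141, 0.001, -0.387]
contact_force: [-2.7, 0.7, 1.4]
grip_width: 91.7
finger_force: 1.4
```

View pics/s2c.png

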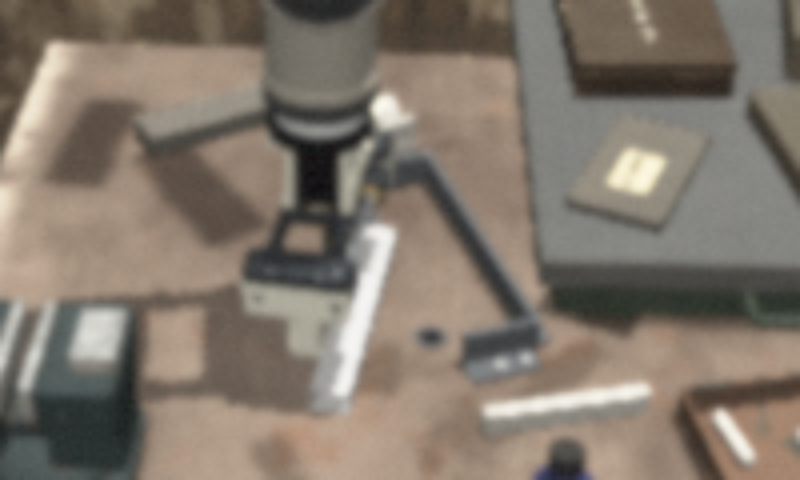

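```bash
cat >> h.py <<'E'
BO=np.array([659,40.3]); BY=0.106
def tobay(w): return frame(0,BY).T@(np.array(w)[:2]-BO)
E
python3 -c "
from h import *
c=cams.capture('side')
for u,v,z in[(368,225,20),(396,229,20),(347,393,20),(315,388,20),(347,411,0),(314,408,0)]:
  w=px2w(c,(190+u/4,130+v/4),z); print(u,v,w.round(1),tobay(w).round(1))
o=get_obs();y=o['tcp_rot'][2];print(tobay(o['tool_pos'][:2]+23.5*np.array([np.cos(y),np.sin(y)])))"
```

```text
368 225 [582.6  76.9  20. ] [-72.1  44.5]
396 229 [603.2  67.4  20. ] [-52.7  32.8]
347 393 [ 526.5 -114.7   20. ] [-148.2 -140.1]
315 388 [ 505.6 -105.2   20. ] [-167.9 -128.4]
347 411 [ 527.2 -111.5   -0. ] [-147.1 -137. ]
314 408 [ 504.9 -103.8    0. ] [-168.4 -127. ]
[-114.76857876  -45.03431687]
```

```bash
python3 -m creep '[{"hand":1,"tx":0.005,"ty":0,"tz":0,"spin":0},{"hand":1,"tx":0.006,"ty":0,"tz":0,"spin":0},{"hand":1,"tx":0.005,"ty":0,"tz":0,"spin":0},{"hand":1,"tx":0,"ty":0,"tz":0,"spin":0}]'
python3 -m creep '[{"hand":1,"tx":-0.03,"ty":0,"tz":0,"spin":0},{"hand":1,"tx":-0.02,"ty":0,"tz":-0.03,"spin":0},{"hand":0,"tx":0,"ty":0.03,"tz":-0.05,"spin":-10},{"hand":0,"tx":0,"ty":0.03,"tz":-0.04,"spin":-10},{"hand":0,"tx":0,"ty":0.03,"tz":0,"spin":-10}]'
python3 -m creep '[{"hand":0,"tx":0,"ty":0.02,"tz":0,"spin":-10},{"hand":0,"tx":-0.02,"ty":0,"tz":0,"spin":-10},{"hand":0,"tx":-0.02,"ty":0,"tz":0,"spin":-10},{"hand":0,"tx":-0.02,"ty":0,"tz":0,"spin":-10},{"hand":0,"tx":-0.02,"ty":0,"tz":0,"spin":-10}]'
python3 -m creep '[{"hand":0,"tx":0,"ty":0,"tz":0,"spin":-10},{"hand":0,"tx":0,"ty":0,"tz":0,"spin":0}]'
python3 -c "
from h import *
cap('top','t2.png');im=cv2.imread('pics/t2.png')[135:255,130:340];cv2.imwrite('pics/t2c.png',cv2.resize(im,None,fx=3.8,fy=3.8))"
```

```text
time: 4.97
tool_pos: [543.8, -14.2, 20.8]
tcp_rot: [-3.141, -0.002, -0.389]
contact_force: [-0.2, 0.5, -0.5]
grip_width: 91.7
finger_force: 0.0
time: 5.6
tool_pos: [479.6, -83.4, 144.4]
tcp_rot: [3.138, -0.007, 0.141]
contact_force: [0.5, -0.9, -0.7]
grip_width: 66.5
finger_force: 0.0
time: 6.22
tool_pos: [414.1, -144.6, 141.0]
tcp_rot: [3.14, 0.0, 1.014]
contact_force: [0.8, 0.5, -0.6]
grip_width: 16.3
finger_force: 0.0
time: 6.48
tool_pos: [414.6, -144.5, 141.0]
tcp_rot: [3.14, 0.0, 1.18]
contact_force: [1.0, 0.3, 0.5]
grip_width: 1.0
finger_force: 0.0
```

View pics/t2c.png

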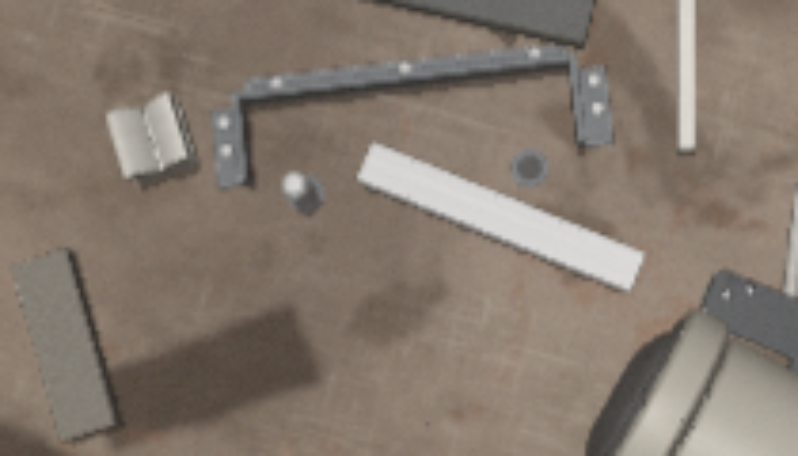

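```bash
cat > bar.py <<'E'
from h import *
def bar(uv,c,ox=130,oy=135,f=3.8):
    # corners: far-left(+y back), +y front, -y front, -y back
    w=np.array([px2w(c,(ox+u/f,oy+v/f),20)[:2] for u,v in uv]); ctr=w.mean(0)
    d=(w[0]+w[1]-w[2]-w[3])/2; yaw=np.arctan2(-d[0],d[1])
    print('ctr',ctr.round(1),'len',np.linalg.norm(d).round(1),'yaw',yaw.round(3),'bay',tobay(ctr).round(1),'phi',(yaw-BY).round(3))
    return ctr,yaw
def tool():
    o=get_obs(); return o['tool_pos'],o['tcp_rot'][2]
def move(target):
    p,y=tool(); d=np.array(target)-p[:2]
    print('tx %.1f ty %.1f'%(d@[np.cos(y),np.sin(y)], d@[np.sin(y),-np.cos(y)]), 'z',p[2].round(1),'yaw',y.round(3))
E
python3 -c "
from bar import *
c=cams.capture('top')
ctr,yaw=bar([(372,143),(358,180),(630,290),(644,254)],c)
u=np.array([-np.sin(yaw),np.cos(yaw)]);n=np.array([np.cos(yaw),np.sin(yaw)])
phi=yaw-BY;b=tobay(ctr);nb=np.array([np.cos(phi),np.sin(phi)]);ub=np.array([-np.sin(phi),np.cos(phi)])
print('s',nb@b,'t',ub@b,'s limit',nb@[-65,78]+23)
print('post',tobay(px2w(c,(130+295/3.8,135+184/3.8),46)))
move(ctr-u*(100+9.5+12)); print('yaw needed',yaw+np.pi/2)"
```

```text
ctr [567.3 -23.7] len 199.0 yaw -0.386 bay [-98.  -53.9] phi -0.492
s -60.866959861414145 t -93.83713089163068 s limit -71.15285687538565
post [-65.33067994  78.34673393]
tx 48.3 ty 95.7 z 140.9 yaw 1.179
yaw needed 1.184372179576202
```

```bash
python3 -m creep '[{"hand":0,"tx":0.022,"ty":0.048,"tz":0,"spin":-0.3},{"hand":0,"tx":0.023,"ty":0.048,"tz":0,"spin":0},{"hand":0,"tx":0,"ty":0,"tz":0.05,"spin":0},{"hand":0,"tx":0,"ty":0,"tz":0.05,"spin":0},{"hand":0,"tx":0,"ty":0,"tz":0.02,"spin":0}]'
python3 -m creep '[{"hand":0,"tx":0.009,"ty":0,"tz":0,"spin":0},{"hand":0,"tx":0.006,"ty":0,"tz":0,"spin":0},{"hand":0,"tx":0.008,"ty":0,"tz":0,"spin":0},{"hand":0,"tx":0.008,"ty":0,"tz":0,"spin":0},{"hand":0,"tx":0.008,"ty":0,"tz":0,"spin":0}]'
python3 -c "
from h import *
cap('side','s3.png');im=cv2.imread('pics/s3.png')[130:250,190:390];cv2.imwrite('pics/s3c.png',cv2.resize(im,None,fx=4,fy=4))"
```

```text
time: 7.2
tool_pos: [518.9, -137.6, 17.7]
tcp_rot: [-3.137, 0.0, 1.185]
contact_force: [0.6, 1.1, -0.3]
grip_width: 0.5
finger_force: 0.0
time: 7.82
tool_pos: [535.4, -102.2, 21.5]
tcp_rot: [3.14, 0.0, 1.187]
contact_force: [-0.7, -2.9, 2.4]
grip_width: 0.6
finger_force: 1.4
```

View pics/s3c.png

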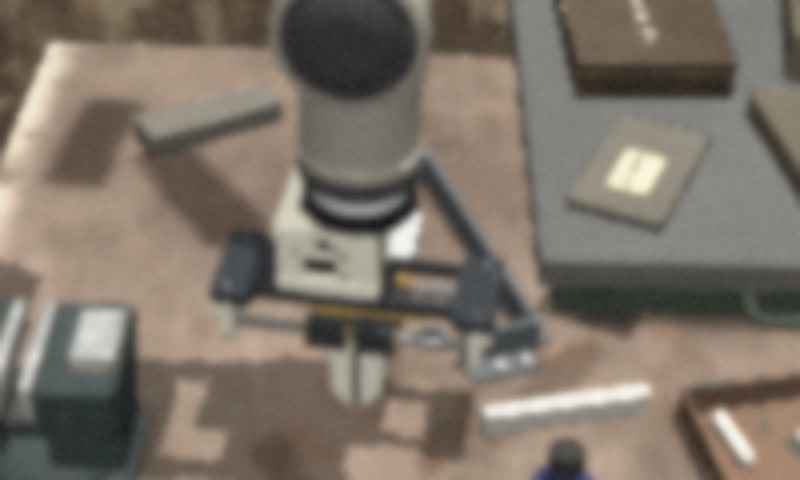

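```bash
python3 -c "
from bar import *
c=cams.capture('side')
print(tobay(px2w(c,(190+422/4,130+212/4),20)))
p,y=tool();b=tobay(p);phi=-.492
print('t',b@[-np.sin(phi),np.cos(phi)]+109.5,'s',b@[np.cos(phi),np.sin(phi)])
im=c['color'][130:250,190:390].astype(int);m=(im.min(2)>190).astype(np.uint8)
n,l,s,_=cv2.connectedComponentsWithStats(m)
print([(s[i][:5]) for i in range(1,n) if s[i][4]>20])"
```

```text
[-25.25688934  48.459109  ]
t -68.46951138437856 s -61.23202193403001
[array([ 3, 12, 12, 26, 82], dtype=int32), array([153,  38,  12,  10,  77], dtype=int32), array([97, 54,  8, 10, 53], dtype=int32), array([19, 78, 10, 11, 86], dtype=int32), array([121,  96,  41,   8, 136], dtype=int32), array([179, 103,   9,  12,  40], dtype=int32)]
```

```bash
python3 -m creep '[{"hand":0,"tx":0.009,"ty":0,"tz":0,"spin":0},{"hand":0,"tx":0.008,"ty":0,"tz":0,"spin":0},{"hand":0,"tx":0.008,"ty":0,"tz":0,"spin":0},{"hand":0,"tx":0.008,"ty":0,"tz":0,"spin":0},{"hand":0,"tx":0.008,"ty":0,"tz":0,"spin":0}]'
python3 -m creep '[{"hand":0,"tx":0,"ty":0,"tz":0,"spin":0},{"hand":0,"tx":-0.04,"ty":0,"tz":0,"spin":0},{"hand":0,"tx":-0.02,"ty":0,"tz":-0.03,"spin":0},{"hand":0,"tx":-0.02,"ty":-0.02,"tz":-0.06,"spin":0},{"hand":0,"tx":-0.04,"ty":-0.05,"tz":-0.03,"spin":0}]'
python3 -m creep '[{"hand":0,"tx":-0.03,"ty":-0.03,"tz":-0.03,"spin":10},{"hand":0,"tx":-0.0,"ty":-0.0,"tz":0,"spin":10},{"hand":0,"tx":0,"ty":0,"tz":0,"spin":10},{"hand":0,"tx":0,"ty":0,"tz":0,"spin":10},{"hand":0,"tx":0,"ty":0,"tz":0,"spin":0}]'
python3 -c "
from h import *
cap('top','t3.png');im=cv2.imread('pics/t3.png')[135:255,130:340];cv2.imwrite('pics/t3c.png',cv2.resize(im,None,fx=3.8,fy=3.8))"
```

```text
time: 8.55
tool_pos: [550.3, -63.9, 20.7]
tcp_rot: [-3.142, 0.0, 1.187]
contact_force: [-1.4, -3.1, 2.0]
grip_width: 0.3
finger_force: 1.4
time: 9.18
tool_pos: [450.3, -147.8, 136.1]
tcp_rot: [3.136, 0.0, 1.188]
contact_force: [-0.3, -1.2, 0.8]
grip_width: 0.4
finger_force: 0.0
time: 9.8
tool_pos: [409.9, -163.1, 163.7]
tcp_rot: [-3.141, -0.0, 0.491]
contact_force: [0.0, -0.6, -0.2]
grip_width: 0.2
finger_force: 0.0
```

View pics/t3c.png

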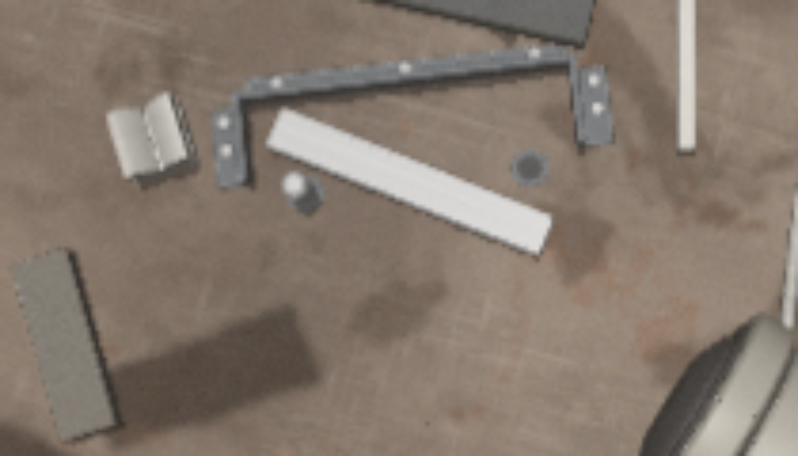

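```bash
python3 -c "
from bar import *
c=cams.capture('top')
ctr,yaw=bar([(283,109),(268,146),(539,254),(551,215)],c)
u=np.array([-np.sin(yaw),np.cos(yaw)]);n=np.array([np.cos(yaw),np.sin(yaw)])
p=tobay([585.7,111.3])
phi=yaw-BY;d=tobay([585.7,111.3])-tobay(ctr);print('post local n,u',d@[np.cos(phi),np.sin(phi)],d@[-np.sin(phi),np.cos(phi)])
print('spin needed deg',np.degrees(tool()[1]-yaw)); T=ctr-25*u-36*n; print(T); move(T)"
```

```text
ctr [591.7  38.1] len 198.0 yaw -0.379 bay [-67.2   5. ] phi -0.485
post local n,u -32.57887814338015 65.77354497372406
spin needed deg 49.93328386907433
[548.96107306  28.22297677]
tx 213.1 ty -102.8 z 163.7 yaw 0.493
```

```bash
python3 -m creep '[{"hand":1,"tx":0.0426,"ty":-0.0206,"tz":0,"spin":0},{"hand":1,"tx":0.0426,"ty":-0.0206,"tz":0,"spin":0},{"hand":1,"tx":0.0426,"ty":-0.0206,"tz":0,"spin":0},{"hand":1,"tx":0.0426,"ty":-0.0206,"tz":0,"spin":0},{"hand":1,"tx":0.0426,"ty":-0.0206,"tz":0,"spin":0}]'
python3 -m creep '[{"hand":1,"tx":0,"ty":0,"tz":0,"spin":10},{"hand":1,"tx":0,"ty":0,"tz":0,"spin":10},{"hand":1,"tx":0,"ty":0,"tz":0,"spin":10},{"hand":1,"tx":0,"ty":0,"tz":0,"spin":10},{"hand":1,"tx":0,"ty":0,"tz":0,"spin":10}]'
python3 -m creep '[{"hand":1,"tx":0,"ty":0,"tz":0,"spin":0},{"hand":1,"tx":0,"ty":0,"tz":0,"spin":0}]'
python3 -c "
from bar import *
move([549,28.2])"
```

```text
time: 10.52
tool_pos: [550.3, 29.2, 163.6]
tcp_rot: [-3.142, 0.0, 0.492]
contact_force: [-0.1, -1.1, 0.3]
grip_width: 45.6
finger_force: 0.0
time: 11.15
tool_pos: [549.4, 27.8, 163.5]
tcp_rot: [3.142, 0.001, -0.386]
contact_force: [1.1, 0.3, -0.7]
grip_width: 90.9
finger_force: 0.0
time: 11.4
tool_pos: [549.5, 27.7, 163.6]
tcp_rot: [3.141, 0.0, -0.379]
contact_force: [0.5, 0.7, -0.7]
grip_width: 91.7
finger_force: 0.0
tx -0.6 ty -0.3 z 163.6 yaw -0.379
```

```bash
python3 -m creep '[{"hand":1,"tx":0,"ty":0,"tz":0.06,"spin":0},{"hand":1,"tx":0,"ty":0,"tz":0.06,"spin":0},{"hand":1,"tx":0,"ty":0,"tz":0.022,"spin":0},{"hand":1,"tx":0.006,"ty":0,"tz":0,"spin":0},{"hand":1,"tx":0.006,"ty":0,"tz":0,"spin":0}]'
python3 -m creep '[{"hand":1,"tx":0.0049,"ty":0.001,"tz":0,"spin":-2.8},{"hand":1,"tx":0.0049,"ty":0.001,"tz":0,"spin":-2.8},{"hand":1,"tx":0.0049,"ty":0.001,"tz":0,"spin":-2.8},{"hand":1,"tx":0.0049,"ty":0.001,"tz":0,"spin":-2.8},{"hand":1,"tx":0.0049,"ty":0.001,"tz":0,"spin":-2.8}]'
python3 -c "
from bar import *
p,y=tool();print(tobay(p),y-BY)
c=cap('side','s4.png');im=cv2.imread('pics/s4.png')[130:250,190:390];cv2.imwrite('pics/s4c.png',cv2.resize(im,None,fx=4,fy=4))"
```

```text
time: 12.02
tool_pos: [561.8, 23.0, 22.9]
tcp_rot: [-3.141, -0.001, -0.382]
contact_force: [-1.1, 0.9, -0.2]
grip_width: 91.6
finger_force: 0.8
time: 12.65
tool_pos: [584.0, 11.1, 23.6]
tcp_rot: [3.142, -0.003, -0.137]
contact_force: [-1.7, -0.4, -0.1]
grip_width: 92.0
finger_force: 0.5
[-77.62048524 -21.08626597] -0.2427963902951803
```

```bash
python3 -m creep '[{"hand":1,"tx":0.0049,"ty":0.001,"tz":0,"spin":-2.8},{"hand":1,"tx":0.0049,"ty":0.001,"tz":0,"spin":-2.8},{"hand":1,"tx":0.0049,"ty":0.001,"tz":0,"spin":-2.8},{"hand":1,"tx":0.0049,"ty":0.001,"tz":0,"spin":-2.8},{"hand":1,"tx":0.0049,"ty":0.001,"tz":0,"spin":-2.6}]'
python3 -m creep '[{"hand":1,"tx":0,"ty":0,"tz":0,"spin":0}]'
python3 -c "
from bar import *
p,y=tool();print(tobay(p),y-BY)"
```

```text
time: 13.32
tool_pos: [607.8, 5.2, 23.4]
tcp_rot: [3.141, -0.002, 0.103]
contact_force: [-1.6, -0.2, 0.2]
grip_width: 92.1
finger_force: 0.7
time: 13.45
tool_pos: [608.1, 5.2, 23.2]
tcp_rot: [3.141, -0.003, 0.101]
contact_force: [-0.3, -0.2, 0.1]
grip_width: 91.8
finger_force: 0.0
[-54.32767074 -29.48666596] -0.004845250959778849
```

```bash
python3 -m creep '[{"hand":1,"tx":0.005,"ty":0,"tz":0,"spin":0},{"hand":1,"tx":0.005,"ty":0,"tz":0,"spin":0},{"hand":1,"tx":0.003,"ty":0,"tz":0,"spin":0},{"hand":1,"tx":0,"ty":0,"tz":0,"spin":0}]'
python3 -m creep '[{"hand":1,"tx":0.002,"ty":0,"tz":0,"spin":0}]' 
python3 -m creep '[{"hand":1,"tx":0.002,"ty":0,"tz":0,"spin":0}]'
```

```text
time: 13.95
tool_pos: [620.4, 6.8, 21.7]
tcp_rot: [3.141, -0.001, 0.101]
contact_force: [-0.0, -0.7, -0.0]
grip_width: 92.1
finger_force: 0.0
time: 14.08
tool_pos: [621.6, 7.0, 21.6]
tcp_rot: [3.142, 0.001, 0.102]
contact_force: [-2.7, -0.2, 2.2]
grip_width: 91.7
finger_force: 1.4
time: 14.2
tool_pos: [623.4, 7.1, 21.6]
tcp_rot: [3.141, 0.001, 0.102]
contact_force: [-5.4, -1.8, 3.8]
grip_width: 91.8
finger_force: 2.7
```

```bash
python3 -m creep '[{"hand":1,"tx":0.0015,"ty":0,"tz":0,"spin":0}]'
python3 -m creep '[{"hand":1,"tx":0.001,"ty":0,"tz":0,"spin":0},{"hand":1,"tx":0,"ty":0,"tz":0,"spin":0}]'
```

```text
time: 14.32
tool_pos: [623.9, 7.1, 21.5]
tcp_rot: [3.141, 0.004, 0.103]
contact_force: [-8.9, -3.5, 7.2]
grip_width: 91.5
finger_force: 5.3
time: 14.58
tool_pos: [623.9, 7.1, 21.5]
tcp_rot: [-3.142, 0.006, 0.103]
contact_force: [-9.9, -2.7, 7.5]
grip_width: 91.7
finger_force: 5.5
```

```bash
python3 -m creep '[{"hand":1,"tx":-0.015,"ty":0,"tz":0,"spin":0},{"hand":1,"tx":-0.03,"ty":0,"tz":0,"spin":0},{"hand":1,"tx":-0.02,"ty":0,"tz":-0.05,"spin":0},{"hand":1,"tx":-0.04,"ty":0.02,"tz":-0.06,"spin":0},{"hand":1,"tx":-0.05,"ty":0.06,"tz":-0.03,"spin":0}]'
python3 -m creep '[{"hand":1,"tx":-0.03,"ty":0.06,"tz":-0.03,"spin":0},{"hand":1,"tx":-0.03,"ty":0.06,"tz":0,"spin":0},{"hand":1,"tx":0,"ty":0,"tz":0,"spin":0},{"hand":1,"tx":0,"ty":0,"tz":0,"spin":0}]'
python3 -c "
from h import *
cap('top','t4.png');im=cv2.imread('pics/t4.png')[140:215,150:340];cv2.imwrite('pics/t4c.png',cv2.resize(im,None,fx=4.2,fy=4.2,interpolation=cv2.INTER_CUBIC))"
```

```text
time: 15.2
tool_pos: [498.8, -67.5, 147.2]
tcp_rot: [3.139, -0.006, 0.105]
contact_force: [0.5, -1.1, 0.2]
grip_width: 92.0
finger_force: 0.0
time: 15.7
tool_pos: [455.5, -179.2, 169.8]
tcp_rot: [-3.142, -0.001, 0.1]
contact_force: [-0.0, 0.6, 0.2]
grip_width: 91.9
finger_force: 0.0
```

View pics/t4c.png

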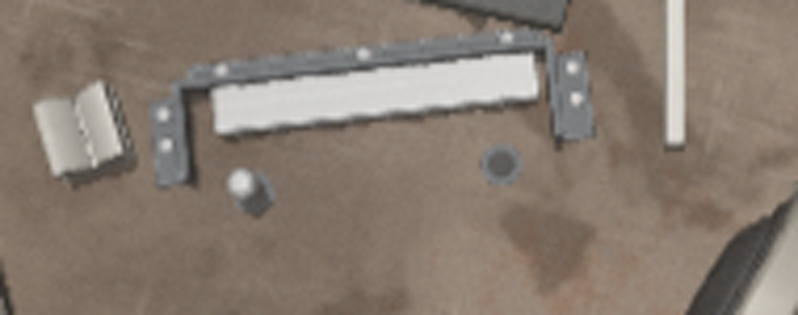

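```bash
python3 -c "
from bar import *
c=cams.capture('top')
bar([(213,88),(219,134),(538,99),(533,54)],c,150,140,4.2)
a=px2w(c,(150+186/4.2,140+90/4.2),30);b=px2w(c,(150+548/4.2,140+45/4.2),30);print(tobay(a),tobay(b),np.linalg.norm(a-b))"
```

```text
ctr [644.5  34.5] len 198.4 yaw 0.108 bay [-15.   -4.3] phi 0.002
[ -2.23061311 110.44648888] [   1.81055596 -112.90477329] 223.38781829143812
```

The bar is at x = -15, y = -4 mm in the bay frame, parallel to the fence to within 0.01 rad. That is inside every limit, so I'm handing in.

```bash
python3 -c "
from plant import close_job; print(close_job())"
```

```text
the job is handed in; nothing more can be done
None
```

The bar was pushed in behind the post and now lies against the back fence, about 4 mm off the bay's middle and parallel to it within 0.01 rad by the top camera; no other tool was touched, and I handed the job in at about 16 s on the robot's clock (`close_job` returned no verdict).

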